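# Shorten the board rack and lock its sliding leg

## Task

Slide the brown board straight up out of its slot in the rack, lower it into the blue tub without dropping it and let go of it there. Then slide the rack's leg along the rail until its red pointer is within the green band, and only then squeeze the orange cam lever shut against the leg's black finger plate, with the leg held at the mark. Finish still holding the leg, with the fingers gripping plate and shut lever firmly and the pointer in the green band; leave the white board, jar and mug where they are.

Things in the scene. Friction and masses are not known exactly. Their poses are not given: they have to be found in the camera images.
- rack: Fixed bamboo board rack, base 400 x 220 x 18 mm thick. Origin: centre of its underside; x runs along the rail, y across it, z up. Rail 34 mm wide, its top 30 mm above the worktop. Two slots across the rail, at x = 0 (brown board) and x = -150 mm (white board). End plate at x = -192 mm, 103 mm high.
- board: Loose brown board, 9 mm thick (x), 210 wide (y), 130 high (z), about 0.17 kg, standing in the slot at the rack's x = 0, thickness along the rail; leans up to 4 degrees. Origin: middle of its lower edge, 34 mm above the worktop at the start (top edge at 164 mm). While there it blocks the leg from reaching the mark.
- board_top (a point): Middle of the brown board's upper edge (board z = 130 mm).
- slot (a point): Mouth of the brown board's slot: rack x = 0, y = 0, 75 mm above the worktop. The slot is two pairs of wooden combs at rack y = +-75 to +-105 mm, each 32 mm long in x, 75 mm high; 12 mm wide slot, floor 34 mm above the worktop. Between the combs the leg passes freely.
- white_board: Loose white board, 9 x 200 x 85 mm high, standing in the rack's other slot; top edge 119 mm above the worktop. Leave it there. Origin: middle of its lower edge.
- tub: Fixed open blue tub, outside 300 (x) x 130 (y) x 100 mm high, walls and floor 5 mm. Origin: centre of its underside. The brown board fits with its width along the tub's x, and then stands or leans inside with its top sticking out.
- mark: Green band painted across the rack's base, 10 mm wide (x, along the rail), 40 mm long (y), its x axis parallel to the rack's. Origin: band's centre, on the top of the base (18 mm above the worktop). Pointer within +-5 mm of it in x is in the band.
- pointer (a point): Tip of the thin red pointer on the leg, at the leg's centre along the rail, 55 mm to the rack's -y side of the rail's middle, 23 mm above the worktop.
- leg (a joint): Slide of the leg along the rail in m: 0 with its pointer at the rack's x = +100 mm, growing to rack +x (-0.16 to 0.05). Stays where left; about 3 N moves it. The leg is a grey saddle, 56 mm (x) by 60 mm (y), top 40 mm above the worktop, carrying the black finger plate and the orange lever.
- plate (a point): Centre of the outer face of the black upright finger plate fixed on the leg: 56 mm along the rail, 12 thick, 40 to 98 mm above the worktop. The point is at the leg's centre along the rail, 15 mm to rack -y of the rail's middle; axes as the rack's. This face has a rib 6 mm wide and 16 mm proud at each end; a fingertip fits the 44 mm between them and can push the leg along by a rib.
- grip (a point): Where to hold the leg: above the rail's middle, at the leg's centre along the rail, 72 mm above the worktop. Plate and shut lever lie 15 mm to either side of it (rack -y and +y), 30 mm over both.
- lever (a joint): Angle in rad of the orange cam lever on the leg: 0 = shut (parallel to the plate, a stop), growing as it swings out to rack +y about an upright pivot 24 mm to rack -x and 10 mm to rack +y of the leg's centre. Starts at 0.32 to 0.45. Stiff, no spring: stays where left, shuts with about 5 N pressed 25 mm from the pivot.
- lever_tip (a point): Free end of the lever's orange blade, at mid height, 73 mm from the pivot. The blade is 10 mm thick and 44 mm high (46 to 90 mm above the worktop); the point's x axis runs along it from the pivot (rack +x when shut). When shut its outer face is 15 mm to the rack's +y side of the rail's middle.
- jar: Small closed jar, 60 mm across, 100 mm high, to the left of the rack. Leave it.
- mug: Blue mug, 76 mm across, 90 mm high, to the left of the rack. Leave it.
There are look-alikes about, which are no part of the job. Of the things that look like the board, the smallest one is meant.

How it is judged:
On the way, in this order (a step that is already met when the one before it is completed fails the run):
1. the brown board is slid up clear of its slot (height (world z) of board above 0.08 m and contact force between the fingers and board above 0.5 N), for 0.1 s.
2. the brown board rests in the tub, let go (x of board in the frame of tub between -0.15 and 0.15 m and y of board in the frame of tub between -0.065 and 0.065 m and height (world z) of board below 0.04 m and y of board_top in the frame of tub between -0.12 and 0.12 m and contact force between the fingers and board below 0.1 N and linear speed of board below 0.05 m/s), for 0.3 s.
3. the leg's pointer is in the green band, the lever still open (x of pointer in the frame of mark between -0.005 and 0.005 m and value of joint lever above 0.2 rad), for 0.2 s.
At the end, for the whole second after the job is handed in: Pointer within 5 mm of the green band's centre along the rail, lever within 0.08 rad of shut, the fingers pressing both finger plate and lever with more than 3 N, the brown board at rest in the tub and not touched by the fingers, the bystanders within 30 mm of their places (all of step 2 and x of pointer in the frame of mark between -0.005 and 0.005 m and value of joint lever below 0.08 rad and contact force between the fingers and leg_c1 above 3 N and contact force between the fingers and lever_c0 above 3 N and distance of each of white_board, jar, mug from where it was at the start of the episode below 0.03 m); the arm keeps its last pose, push and grip.
It fails at once if the lever is shut (below 0.12 rad) while the pointer is more than 9 mm from the band's centre (value of joint lever below 0.12 rad and (x of pointer in the frame of mark above 0.009 m or x of pointer in the frame of mark below -0.009 m)).
It fails at once if the brown board is dropped (falls free faster than 1 m/s) (linear speed of board above 1 m/s and contact force between the fingers and board below 0.05 N).
It fails at once if the white board, jar or mug is moved more than 30 mm (distance of any of white_board, jar, mug from where it was at the start of the episode above 0.03 m).
It also fails if it takes over 64 s, if anything falls off the work surface, if the arm or the gripper's body presses on something with over 40 N, if the wrist force passes 120 N, or if a joint passes its speed limit or range.

## Robot

A 6-joint arm with a two-finger parallel gripper is mounted at the origin on the work surface. World frame = base frame: x ahead of the robot, y to its left, z up, the work surface at z = 0. Lengths are in m, angles in rad, forces in N, time in s.
With the tool pointing down it reaches from about 0.3 to 0.85 m from the base axis. Payload 4.2 kg.
Tool frame: the origin (TCP) lies at the very end of the fingers, on their centre line; the grasp point (between the pads) lies robot.hold_point_z behind it (robot.hold_point_z is the distance from the TCP to the grasp point, in m); z points along the fingers, y is the line along which they close (so a half turn about z gives the same grasp; the last joint's range is limited). The gripper opens to 91 mm and grips with 3 to 60 N. Pads are 32 mm wide; open, the fingers measure 118 mm over their backs; the gripper's body (76 mm by 178 mm) begins 60 mm behind the grasp point.
Start: joints at [-1.243, 0.32, 1.565, -0, 1.257, -0.02], TCP at [0.196, -0.541, 0.192] pointing down, gripper open.
Joint ranges: [-3.11, 3.11], [-0.84, 2.01], [0.21, 2.61], [-1.34, 4.49], [0.05, 2.63], [-2.56, 2.56]. Speed limits (rad/s): [2.57, 2.57, 3.14, 3.14, 3.14, 3.14].

## Interface

Orientations are given as [roll, pitch, yaw] about the fixed x, y, z axes, in that order (R = Rz(yaw) Ry(pitch) Rx(roll)).
In Python, from station import observe, viewer, robot gives the robot as it stands.
- The arm moves only by the tool drive_tool, never from a script. Its argument "rows" is a list of rows, each an object with "slide": the shift along the tool's x, y, z in units of 40 mm (1.0 is 40 mm), a list of three; "dr": the turn, a rotation vector about the tool's x, y, z in units of 5 degrees (1.0 is 5 degrees), a list of three. A call has 1 to 5 rows; each row is the pose to reach, as a shift and turn from the pose commanded when the call began, along the tool's axes at that moment; what a row does not reach only later rows make up. A row lasts 1/10 s, in which the tool goes at most 50 mm and 8.59 degrees, less where a joint would pass 70% of its speed; a pose out of reach is approached as far as the arm can. A call with a gripper value outside its range is refused whole. "fingers" is the opening, from 0 (shut) to 1 (fully open), set as the call begins (left out, the last holds). The fingers move at their own pace and stop on an object; "newtons" is the grip in N (left out, the last holds). Time passes only in rows, so rows that repeat a pose let the fingers close. It gives the time, the measured TCP pose, the force, the opening and the grip force at its end, in the units of the state.
- observe(): the state, without advancing time (a new reading comes with each control period).
- viewer.read_camera(name): name is "scene" or "top" or "wrist"; returns the picture (384x512x3 uint8, red, green, blue); there is no depth.
- viewer.get_calibration(name): a dict with "K" (3x3 intrinsics, pixels), "dist" ([k1, k2, p1, p2, k3] as OpenCV has them; the pictures are not rectified), "R" (3x3) and "t" (3): a world point X has camera coordinates R X + t; the wrist camera has in their place "mount" (4x4, takes a point from camera to tool coordinates, whose origin is the TCP and whose axes are the flange's). Camera axes: x right, y down, z forward; pixel columns grow to the right and rows downward; lengths in m; the calibration is good to about 2 mm. A picture is of the moment at which its call begins: read the wrist's pose just before it. get_calibration takes no time and is no camera call.
- robot.close_job(): hands the job in; it is judged then, once.
The state is a dict: "t": time; "q": joint angles; "qvel": joint speeds; "joint_torque": joint torques, N m; "tcp_pos": TCP position; "orientation": TCP orientation; "wrist_force": force on the tool from outside, world axes, zero at the start; "wrist_torque": the same for the moment, N m; "opening": opening from 0.0 (shut) to 1.0 (fully open); "grip_force": force on a finger pad.
Only numpy, scipy, OpenCV 4.12 (cv2) and the standard library are available. Lean on these libraries where they do the work, as an engineer would, in place of code of your own. Each camera call takes 0.05 s, during which the arm holds its last target. There are 200 camera calls.

## Working session

There is one attempt and no reset: what is moved stays moved. The work goes in short steps, Python scripts to look and compute and a tool call to move; the robot and the scene stay as the last step left them, time stands still between calls to the robot, and variables do not carry over. Pictures are saved under pics/ and viewed, at most 10 in all, crops included, and the job is handed in when it is done.

Besides the shell and the picture viewer there is one more tool, called after "Call:" by a JSON object that holds its "api" and its "payload", one argument or row to a line. drive_tool: Moves the arm, as the interface text tells. Its arguments: {"type":"object","properties":{"rows":{"type":"array","items":{"type":"object","properties":{"slide":{"type":"array","items":{"type":"number"}},"dr":{"type":"array","items":{"type":"number"}}}}},"fingers":{"type":"number"},"newtons":{"type":"number"}},"required":["rows"]}

```bash
mkdir -p pics; cat > look.py <<'E'
from station import observe, viewer, robot
import cv2, numpy as np
E
python3 - <<'E'
from look import *
print(observe(), robot.hold_point_z)
a=viewer.read_camera("scene");b=viewer.read_camera("top")
np.save('scene0.npy',a);np.save('top0.npy',b)
cv2.imwrite('pics/s0.png',cv2.resize(a[...,::-1],(800,600)));cv2.imwrite('pics/t0.png',cv2.resize(b[...,::-1],(800,600)))
for n in("scene","top","wrist"):print(n,viewer.get_calibration(n))
E
```

```text
{'t': 0.0, 'q': array([-1.24301843e+00,  3.20273145e-01,  1.56566511e+00,  6.29203527e-06,
        1.25738626e+00, -1.99859246e-02]), 'qvel': array([-3.07115607e-04, -4.32597280e-05,  7.41357219e-04, -1.03856687e-04,
        2.18215906e-03,  3.94716508e-04]), 'joint_torque': array([ 3.14992467e-04, -4.12460446e+01, -2.31974477e+01,  7.26645696e-02,
        4.57940879e-02, -1.53437518e-04]), 'tcp_pos': array([ 0.1957951 , -0.54006593,  0.19093649]), 'orientation': array([-3.13986126e+00, -4.05915163e-05,  3.47761838e-01]), 'wrist_force': array([ 0.19550449,  0.2953582 , -0.01407529]), 'wrist_torque': array([0.04512294, 0.02262622, 0.00242878]), 'grip_force': 0.0, 'opening': 1.0019952428711214} 0.0188
scene {'K': array([[426.27682538,   0.        , 259.6331517 ],
       [  0.        , 426.27682538, 191.25051689],
       [  0.        ,   0.        ,   1.        ]]), 'dist': array([-0.0066184,  0.       ,  0.       ,  0.       ,  0.       ]), 'R': array([[ 0.88966017,  0.45652134, -0.00964661],
       [ 0.35692213, -0.70842916, -0.60887989],
       [-0.2848006 ,  0.53825309, -0.79320377]
[... 399 characters left out ...]

       [ 0.11975091, -0.01182784, -0.99273351]]), 't': array([0.05419413, 0.4306499 , 1.30733888])}
wrist {'K': array([[264.72596621,   0.        , 254.01576015],
       [  0.        , 264.72596621, 193.9872108 ],
       [  0.        ,   0.        ,   1.        ]]), 'dist': array([-0.05750195,  0.        ,  0.        ,  0.        ,  0.        ]), 'mount': array([[ 6.75420028e-04, -9.55640400e-01, -2.94535175e-01,
         8.31861188e-02],
       [ 9.99999772e-01,  6.42528965e-04,  2.08441105e-04,
         7.06127992e-05],
       [-9.94735934e-06, -2.94535249e-01,  9.55640616e-01,
        -1.93253545e-01],
       [ 0.00000000e+00,  0.00000000e+00,  0.00000000e+00,
         1.00000000e+00]])}
```

View pics/s0.png

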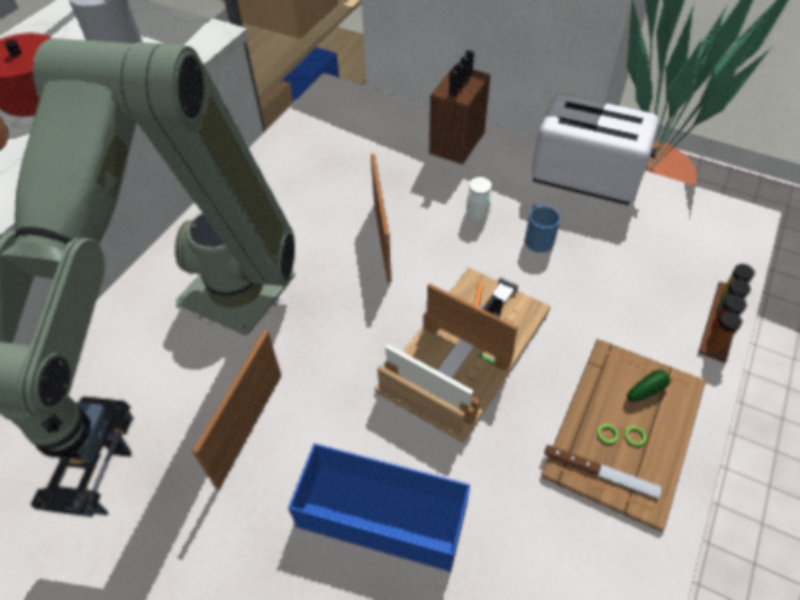

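View pics/t0.png

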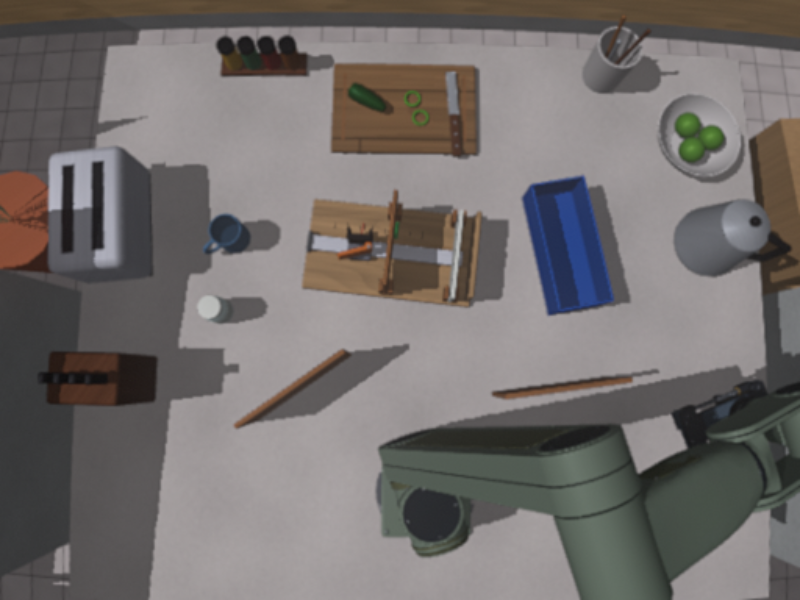

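The brown-board candidates in the top view (800-px scale) are the one in the rack slot at (390,240), free-standing boards at (290,388) and (562,385), and the chopping board at (405,110). I choose the rack one: it is the smallest and stands in the slot. Next is a close crop to check it.

```bash
cat >> look.py <<'E'
def ray(cam,px):
    c=viewer.get_calibration(cam);px=np.atleast_2d(np.array(px,float))
    if cam=='wrist':
        from scipy.spatial.transform import Rotation as Ro
        s=observe();T=np.eye(4);T[:3,:3]=Ro.from_euler('xyz',s['orientation']).as_matrix();T[:3,3]=s['tcp_pos']
        T=T@c['mount'];R=T[:3,:3].T;C=T[:3,3]
    else: R=c['R'];C=-R.T@c['t']
    u=cv2.undistortPoints(px[:,None],c['K'],c['dist'])[:,0]
    d=np.c_[u,np.ones(len(u))]@R
    return C,d/np.linalg.norm(d,axis=1)[:,None]
def onz(cam,px,z):
    C,d=ray(cam,px);return C+d*((z-C[2])/d[:,2])[:,None]
def tri(ca,pa,cb,pb):
    A,a=ray(ca,pa);B,b=ray(cb,pb);a=a[0];b=b[0]
    k=np.linalg.lstsq(np.c_[a,-b],B-A,rcond=None)[0];P=A+k[0]*a;Q=B+k[1]*b
    return (P+Q)/2,np.linalg.norm(P-Q)
def crop(img,x0,y0,x1,y1,s,name):
    cv2.imwrite('pics/'+name,cv2.resize(img[y0:y1,x0:x1,::-1],None,fx=s,fy=s,interpolation=cv2.INTER_CUBIC))
E
python3 - <<'E'
from look import *
b=np.load('top0.npy');a=np.load('scene0.npy')
im=[cv2.resize(x,(400,600),interpolation=cv2.INTER_CUBIC) for x in (b[115:205,188:314][:, :],)]
t=cv2.resize(b[118:206,190:314],(800,568),interpolation=cv2.INTER_CUBIC)
cv2.imwrite('pics/rt.png',t[...,::-1])
for nm,im in(('top',b),('scene',a)):
    h=cv2.cvtColor(im,cv2.COLOR_RGB2HSV)
    m=cv2.inRange(h,(108,140,40),(125,255,255))
    cs=cv2.findContours(m,0,2)[0]
    for c in sorted(cs,key=cv2.contourArea)[-1:]:
        print(nm,cv2.contourArea(c),cv2.approxPolyDP(cv2.convexHull(c),3,True)[:,0].tolist())
    g=cv2.inRange(h,(50,70,60),(80,255,255))
    cs=cv2.findContours(g,0,2)[0]
    print([ (cv2.boundingRect(c)) for c in cs if cv2.contourArea(c)>3])
E
```

```text
top 2907.0 [[373, 114], [391, 192], [352, 200], [335, 127], [340, 119]]
[(252, 142, 3, 10), (224, 55, 19, 13)]
scene 5589.5 [[201, 285], [299, 311], [287, 364], [190, 336], [186, 322]]
[(403, 238, 25, 16), (306, 226, 10, 7), (402, 5, 15, 65), (426, 0, 77, 77), (421, 0, 16, 45), (413, 0, 8, 20)]
```

View pics/rt.png

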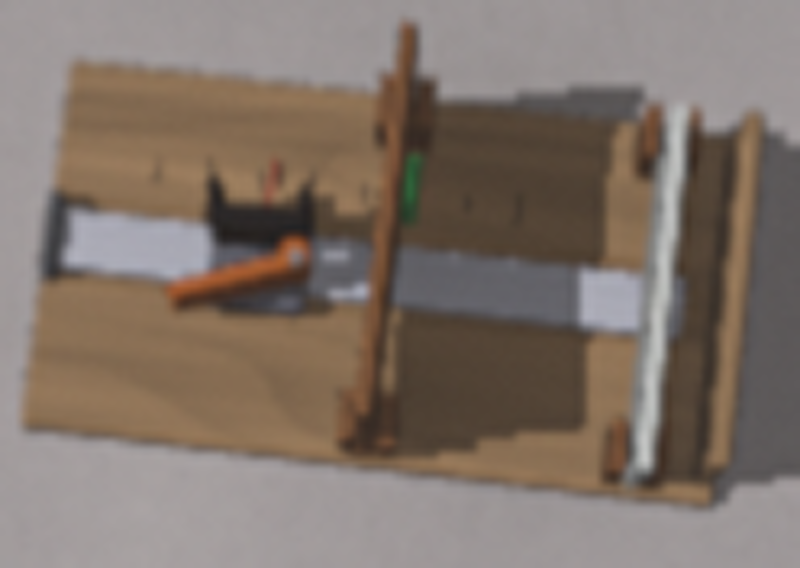

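The crop confirms the choice. The brown board runs from crop (408,22) to about (365,440) and the white board is on the right. The black plate is at (260,222), the red pointer at (275,175), the lever from (295,255) to (178,295), and the green band at (412,187).

```bash
python3 - <<'E'
from look import *
np.set_printoptions(precision=4,suppress=True)
s=124/800
T=lambda p:[190+p[0]*s,118+p[1]*s]
c=viewer.get_calibration('top');print('cam',-c['R'].T@c['t'])
base=onz('top',[T(p) for p in((75,62),(25,430),(712,503))],.018);print(base)
print(np.linalg.norm(base[0]-base[1]),np.linalg.norm(base[1]-base[2]))
print('boardtop',onz('top',[T((408,22)),T((368,430))],.164))
print('band',onz('top',[T((412,187))],.018),'pointer tip',onz('top',[T((277,160)),T((272,195))],.023))
print('plate',onz('top',[T((215,205)),T((310,205)),T((215,240)),T((305,240))],.098))
print('lever tip,pivot',onz('top',[T((178,295)),T((295,255))],.09))
print('white',onz('top',[T((683,108)),T((643,480))],.119))
tub=onz('top',[[373,114],[391,192],[352,200],[335,119]],.1);print('tubtop',tub)
print('sc tub',onz('scene',[[201,285],[299,311],[186,322]],.1))
# tub rim in scene; board top corners in scene (px 800 scale)
q=.64
print('sc boardtop',onz('scene',[[428*q,288*q],[516*q,331*q]],.164))
for A,B in(((373,114),(299,311)),((391,192),(201,285)) ):print(tri('top',A,'scene',B))
E
```

```text
cam [0.2704 0.0749 1.3486]
[[ 0.683   0.2727  0.018 ]
 [ 0.4651  0.2944  0.018 ]
 [ 0.4279 -0.0987  0.018 ]]
0.21890928817100477 0.39480241465239746
boardtop [[0.6614 0.078  0.164 ]
 [0.4459 0.0956 0.164 ]]
band [[0.6102 0.0748 0.018 ]] pointer tip [[0.6239 0.153  0.023 ]
 [0.6031 0.1555 0.023 ]]
plate [[0.5783 0.1818 0.098 ]
 [0.579  0.1301 0.098 ]
 [0.5589 0.1813 0.098 ]
 [0.5595 0.1325 0.098 ]]
lever tip,pivot [[0.5299 0.2014 0.09  ]
 [0.5529 0.1381 0.09  ]]
white [[ 0.6305 -0.0709  0.119 ]
 [ 0.4277 -0.049   0.119 ]]
tubtop [[ 0.7199 -0.3544  0.1   ]
 [ 0.4362 -0.4093  0.1   ]
 [ 0.4063 -0.2687  0.1   ]
 [ 0.6972 -0.2143  0.1   ]]
sc tub [[ 0.4192 -0.2948  0.1   ]
 [ 0.7044 -0.2377  0.1   ]
 [ 0.4407 -0.407   0.1   ]]
sc boardtop [[0.466  0.0895 0.164 ]
 [0.6681 0.0702 0.164 ]]
(array([ 0.6972, -0.3003,  0.2228]), np.float64(0.04876896341593277))
(array([ 0.4403, -0.3486,  0.2192]), np.float64(0.04910680012425409))
```

```bash
python3 - <<'E'
from look import *
np.set_printoptions(precision=4,suppress=True)
q=.64
P=lambda *p:[p[0]*q,p[1]*q]
print('decoyB top corners',tri('top',P(493,393),'scene',P(267,335)),tri('top',P(633,378),'scene',P(197,450)))
print('decoyA',tri('top',P(347,351),'scene',P(390,277)),tri('top',P(236,425),'scene',P(373,157)))
print('tub rim',onz('top',[[373,114],[340,119],[391,192]],.1),'bottom',onz('top',[[335,127],[352,200]],0))
print('scene bottom',onz('scene',[[287,364],[190,336]],0))
# board top mid check by two views
print(tri('top',[190+408*.155,118+22*.155],'scene',P(516,331)),tri('top',[190+368*.155,118+430*.155],'scene',P(428,288)))
E
```

```text
decoyB top corners (array([ 0.2233, -0.1391,  0.1312]), np.float64(0.015200654637600654)) (array([ 0.2651, -0.4216,  0.173 ]), np.float64(0.007513678062174724))
decoyA (array([0.3197, 0.1875, 0.0131]), np.float64(0.00040651836122268027)) (array([0.159 , 0.405 , 0.1547]), np.float64(0.004263611574423734))
tub rim [[ 0.7199 -0.3544  0.1   ]
 [ 0.6976 -0.2325  0.1   ]
 [ 0.4362 -0.4093  0.1   ]] bottom [[ 0.6992 -0.2367  0.    ]
 [ 0.4172 -0.2962  0.    ]]
scene bottom [[ 0.7266 -0.3549  0.    ]
 [ 0.4405 -0.4122  0.    ]]
(array([0.6659, 0.0783, 0.1519]), np.float64(0.0011846355388492559)) (array([0.4543, 0.0996, 0.144 ]), np.float64(0.013007537131723278))
```

Call:
{"api": "drive_tool", "payload": {
  "rows": [
    {"slide":[0,0,-1.2],"dr":[0,0,1.2]},
    {"slide":[0,0,-2.4],"dr":[0,0,2.4]},
    {"slide":[0,0,-3.2],"dr":[0,0,3.6]},
    {"slide":[0,0,-3.2],"dr":[0,0,5]},
    {"slide":[0,0,-3.2],"dr":[0,0,5]}
  ],
  "fingers": 1.0
}}

```text
t: 0.6
tcp_pos: [0.196, -0.5407, 0.3204]
orientation: [3.14, -0.001, -0.088]
wrist_force: [-0.2, -0.5, -0.5]
opening: 1.004
grip_force: 0.0
```

Call:
{"api": "drive_tool", "payload": {
  "rows": [
    {"slide":[0.5,-1.1,0]},
    {"slide":[1.0,-2.2,0]},
    {"slide":[1.5,-3.3,0]},
    {"slide":[2.0,-4.4,0]},
    {"slide":[2.5,-5.5,0]}
  ]
}}

```text
invalid input
```

Call:
{"api": "drive_tool", "payload": {
  "rows": [
    {"slide":[0.5,-1.1,0]},
    {"slide":[1.0,-2.2,0]},
    {"slide":[1.5,-3.3,0]},
    {"slide":[2.0,-4.4,0]},
    {"slide":[2.5,-5.5,0]}
  ]
}}

```text
invalid input
```

Call:
{"api": "drive_tool", "payload": {
  "rows": [
    {"slide":[0.5,-1.1,0]},
    {"slide":[1.0,-2.2,0]},
    {"slide":[1.5,-3.3,0]},
    {"slide":[2.0,-4.4,0.3]},
    {"slide":[2.5,-5.4,0.6]}
  ]
}}

```text
invalid input
```

Call:
{"api": "drive_tool", "payload": {
  "rows": [
    {"slide":[0.5,-1.1,0],"dr":[0,0,0]},
    {"slide":[1.0,-2.2,0],"dr":[0,0,0]},
    {"slide":[1.5,-3.3,0],"dr":[0,0,0]},
    {"slide":[2.0,-4.4,0],"dr":[0,0,0]},
    {"slide":[2.5,-5.5,0],"dr":[0,0,0]}
  ]
}}

```text
t: 1.1
tcp_pos: [0.3151, -0.328, 0.3183]
orientation: [-3.14, 0.002, -0.086]
wrist_force: [0.7, 0.2, 0.2]
opening: 0.999
grip_force: 0.0
```

Call:
{"api": "drive_tool", "payload": {
  "rows": [
    {"slide":[0.5,-1.1,0],"dr":[0,0,0]},
    {"slide":[1.0,-2.2,0],"dr":[0,0,0]},
    {"slide":[1.5,-3.3,0],"dr":[0,0,0]},
    {"slide":[2.0,-4.4,0],"dr":[0,0,0]},
    {"slide":[2.5,-5.5,0],"dr":[0,0,0]}
  ]
}}

```text
t: 1.6
tcp_pos: [0.434, -0.1179, 0.3185]
orientation: [-3.141, 0.002, -0.086]
wrist_force: [0.5, -0.1, -0.3]
opening: 0.999
grip_force: 0.0
```

Call:
{"api": "drive_tool", "payload": {
  "rows": [
    {"slide":[0.5,-1.1,0],"dr":[0,0,0]},
    {"slide":[1.0,-2.2,0],"dr":[0,0,0]},
    {"slide":[1.5,-3.3,0],"dr":[0,0,0]},
    {"slide":[2.0,-4.4,0.3],"dr":[0,0,0]},
    {"slide":[2.5,-5.4,0.6],"dr":[0,0,0]}
  ]
}}

```text
t: 2.1
tcp_pos: [0.5529, 0.0885, 0.2942]
orientation: [3.141, 0.002, -0.085]
wrist_force: [0.9, -1.7, 0.7]
opening: 1.002
grip_force: 0.0
```

```bash
python3 - <<'E'
from look import *
w=viewer.read_camera('wrist');np.save('w1.npy',w);cv2.imwrite('pics/w1.png',cv2.resize(w[...,::-1],(800,600)))
E
```

```text
(no output)
```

View pics/w1.png

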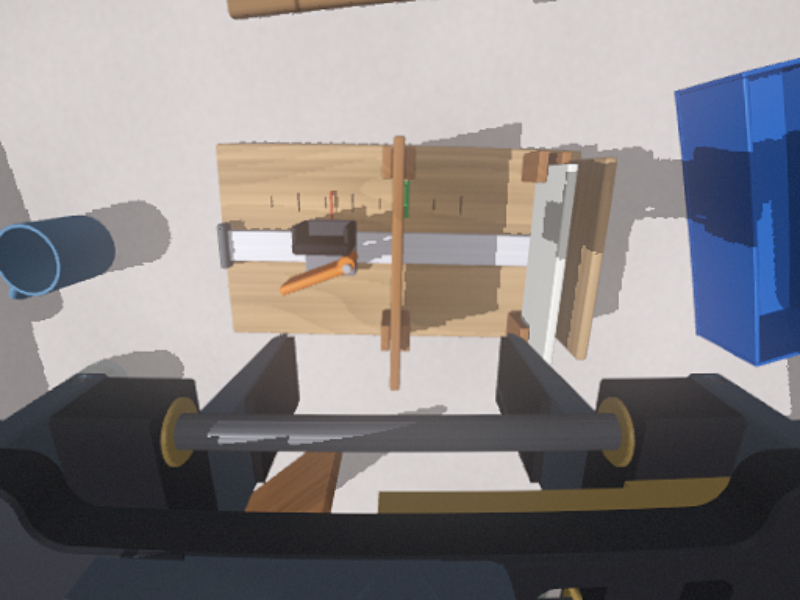

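The wrist view shows the board's upper edge from (399,137) to (394,388), centred between the fingers at columns 295 and 500. The band (407,198) and pointer (332,205) are also visible.

```bash
python3 - <<'E'
from look import *
np.set_printoptions(precision=4,suppress=True)
q=.64
e=onz('wrist',np.array([[399,137],[394,388]])*q,.164);print('board top',e,e.mean(0),np.linalg.norm(e[0]-e[1]),np.arctan2(*(e[0]-e[1])[1::-1]))
c=onz('wrist',np.array([[218,144],[234,332]])*q,.018);print('base corners',c)
print('pointer',onz('wrist',np.array([[333,192]])*q,.023),'band right edge',onz('wrist',np.array([[409,181],[409,216]])*q,.018))
E
```

```text
board top [[0.6649 0.0838 0.164 ]
 [0.4626 0.1041 0.164 ]] [0.5638 0.094  0.164 ] 0.20335906197593526 -0.10015913988675779
base corners [[0.6872 0.2767 0.018 ]
 [0.4726 0.3006 0.018 ]]
pointer [[0.6263 0.1584 0.023 ]] band right edge [[0.631  0.0755 0.018 ]
 [0.5935 0.0782 0.018 ]]
```

Call:
{"api": "drive_tool", "payload": {
  "rows": [
    {"slide":[0.15,-0.1,1.1],"dr":[0,0,0.15]},
    {"slide":[0.15,-0.1,2.2],"dr":[0,0,0.15]},
    {"slide":[0.15,-0.1,3.2],"dr":[0,0,0.15]},
    {"slide":[0.15,-0.1,4.0],"dr":[0,0,0.15]},
    {"slide":[0.15,-0.1,4.3],"dr":[0,0,0.15]}
  ]
}}

```text
t: 2.65
tcp_pos: [0.5556, 0.0891, 0.1191]
orientation: [3.139, 0.009, -0.099]
wrist_force: [-0.6, -1.4, 0.6]
opening: 1.001
grip_force: 0.0
```

Call:
{"api": "drive_tool", "payload": {
  "rows": [
    {"slide":[0,0,0],"dr":[0,0,0]},
    {"slide":[0,0,0],"dr":[0,0,0]},
    {"slide":[0,0,0],"dr":[0,0,0]},
    {"slide":[0,0,0],"dr":[0,0,0]},
    {"slide":[0,0,0],"dr":[0,0,0]}
  ],
  "fingers": 0,
  "newtons": 30
}}

```text
t: 3.15
tcp_pos: [0.5597, 0.0898, 0.1248]
orientation: [-3.141, -0.002, -0.101]
wrist_force: [0.1, 0.8, 0.2]
opening: 0.592
grip_force: 0.0
```

Call:
{"api": "drive_tool", "payload": {
  "rows": [
    {"slide":[0,0,0],"dr":[0,0,0]},
    {"slide":[0,0,0],"dr":[0,0,0]},
    {"slide":[0,0,0],"dr":[0,0,0]},
    {"slide":[0,0,0],"dr":[0,0,0]},
    {"slide":[0,0,0],"dr":[0,0,0]}
  ]
}}

```text
t: 3.65
tcp_pos: [0.5591, 0.0897, 0.1237]
orientation: [3.141, 0.0, -0.102]
wrist_force: [1.3, 0.9, -0.1]
opening: 0.158
grip_force: 0.0
```

Call:
{"api": "drive_tool", "payload": {
  "rows": [
    {"slide":[0,0,0],"dr":[0,0,0]},
    {"slide":[0,0,0],"dr":[0,0,0]},
    {"slide":[0,0,0],"dr":[0,0,0]},
    {"slide":[0,0,0],"dr":[0,0,0]}
  ]
}}

```text
t: 4.05
tcp_pos: [0.5591, 0.0898, 0.1236]
orientation: [3.142, 0.0, -0.102]
wrist_force: [0.7, 0.3, 0.2]
opening: 0.093
grip_force: 30.0
```

Call:
{"api": "drive_tool", "payload": {
  "rows": [
    {"slide":[0,0,-0.3],"dr":[0,0,0]},
    {"slide":[0,0,-0.7],"dr":[0,0,0]},
    {"slide":[0,0,-1.1],"dr":[0,0,0]},
    {"slide":[0,0,-1.5],"dr":[0,0,0]},
    {"slide":[0,0,-1.9],"dr":[0,0,0]}
  ]
}}

```text
t: 4.55
tcp_pos: [0.559, 0.0897, 0.2009]
orientation: [3.141, -0.0, -0.102]
wrist_force: [0.6, -0.3, -2.8]
opening: 0.097
grip_force: 30.0
```

Call:
{"api": "drive_tool", "payload": {
  "rows": [
    {"slide":[0,0,-0.6],"dr":[0,0,0]},
    {"slide":[0,0.2,-1.2],"dr":[0,0,0]},
    {"slide":[0,0.8,-1.6],"dr":[0,0,0]},
    {"slide":[0.2,1.7,-1.7],"dr":[0,0,0]},
    {"slide":[0.3,2.7,-1.7],"dr":[0,0,0]}
  ]
}}

```text
t: 5.05
tcp_pos: [0.5608, -0.0194, 0.2696]
orientation: [-3.141, -0.003, -0.1]
wrist_force: [0.7, -0.6, -2.5]
opening: 0.097
grip_force: 30.0
```

Call:
{"api": "drive_tool", "payload": {
  "rows": [
    {"slide":[0.1,1,0],"dr":[0,0,-0.4]},
    {"slide":[0.3,2,0],"dr":[0,0,-0.8]},
    {"slide":[0.4,3,0],"dr":[0,0,-1.4]},
    {"slide":[0.5,4,0],"dr":[0,0,-2]},
    {"slide":[0.7,5,0],"dr":[0,0,-2.6]}
  ]
}}

```text
t: 5.55
tcp_pos: [0.567, -0.2222, 0.2685]
orientation: [3.142, -0.0, 0.127]
wrist_force: [1.3, 0.4, -1.8]
opening: 0.096
grip_force: 30.0
```

Call:
{"api": "drive_tool", "payload": {
  "rows": [
    {"slide":[-0.1,1.0,0],"dr":[0,0,-0.4]},
    {"slide":[-0.2,2.0,0],"dr":[0,0,-0.86]},
    {"slide":[-0.3,2.8,0],"dr":[0,0,-0.86]},
    {"slide":[-0.3,3.05,0],"dr":[0,0,-0.86]},
    {"slide":[-0.3,3.05,0],"dr":[0,0,-0.86]}
  ]
}}

```text
t: 6.05
tcp_pos: [0.5707, -0.3443, 0.2675]
orientation: [-3.141, 0.0, 0.198]
wrist_force: [-0.5, 0.3, -1.8]
opening: 0.096
grip_force: 30.0
```

```bash
python3 - <<'E'
from look import *
print(observe()['tcp_pos'])
w=viewer.read_camera('wrist');b=viewer.read_camera('top');np.save('w2.npy',w);np.save('top2.npy',b)
c=np.hstack([cv2.resize(w,(500,375)),cv2.resize(b[90:240,150:400],(300,375*1))])
cv2.imwrite('pics/c2.png',c[...,::-1])
E
```

```text
[ 0.57072789 -0.34433429  0.26746636]
```

View pics/c2.png

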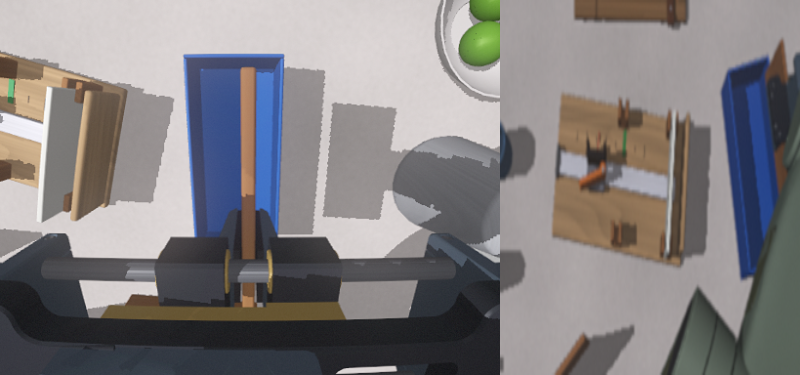

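The board hangs aligned with the tub, whose far corners are at (185,55) and (284,55), with the board at column 247 (wrist half). The rack's band is now uncovered.

```bash
python3 - <<'E'
from look import *
np.set_printoptions(precision=4,suppress=True)
print('tub far rim',onz('wrist',np.array([[185,55],[284,55]])*1.024,.1))
b=np.load('top2.npy');h=cv2.cvtColor(b,cv2.COLOR_RGB2HSV)
g=cv2.inRange(h,(50,70,40),(80,255,255))[130:165,230:280]
ys,xs=np.nonzero(g);print(len(xs));p=onz('top',[[xs.mean()+230,ys.mean()+130]],.018);print('band',p)
r=cv2.inRange(h,(0,140,80),(6,255,255))[130:165,200:250];ys,xs=np.nonzero(r);print(np.c_[xs+200,ys+130].tolist())
E
```

```text
tub far rim [[ 0.704  -0.2324  0.1   ]
 [ 0.729  -0.3568  0.1   ]]
18
band [[0.6116 0.077  0.018 ]]
[]
```

Call:
{"api": "drive_tool", "payload": {
  "rows": [
    {"slide":[0,0,0.7],"dr":[0,0,0]},
    {"slide":[0,0,1.4],"dr":[0,0,0]},
    {"slide":[0,0,2.1],"dr":[0,0,0]},
    {"slide":[0,0,2.7],"dr":[0,0,0]},
    {"slide":[0,0,3.2],"dr":[0,0,0]}
  ]
}}

```text
t: 6.65
tcp_pos: [0.5709, -0.3408, 0.1388]
orientation: [-3.14, 0.001, 0.202]
wrist_force: [-0.4, -0.1, -3.0]
opening: 0.098
grip_force: 30.0
```

Call:
{"api": "drive_tool", "payload": {
  "rows": [
    {"slide":[0,0,0.3],"dr":[0,0,0]},
    {"slide":[0,0,0.5],"dr":[0,0,0]},
    {"slide":[0,0,0.7],"dr":[0,0,0]},
    {"slide":[0,0,0.9],"dr":[0,0,0]},
    {"slide":[0,0,1.0],"dr":[0,0,0]}
  ]
}}

```text
t: 7.15
tcp_pos: [0.571, -0.3431, 0.0995]
orientation: [3.142, -0.0, 0.2]
wrist_force: [0.3, -0.4, -1.6]
opening: 0.095
grip_force: 30.0
```

Call:
{"api": "drive_tool", "payload": {
  "rows": [
    {"slide":[0,0,0.1],"dr":[0,0,0]},
    {"slide":[0,0,0.1],"dr":[0,0,0]}
  ]
}}

```text
t: 7.35
tcp_pos: [0.5708, -0.3433, 0.0954]
orientation: [-3.141, 0.0, 0.2]
wrist_force: [0.1, -0.3, -1.9]
opening: 0.096
grip_force: 30.0
```

Call:
{"api": "drive_tool", "payload": {
  "rows": [
    {"slide":[0,0,0],"dr":[0,0,0]},
    {"slide":[0,0,0],"dr":[0,0,0]},
    {"slide":[0,0,0],"dr":[0,0,0]},
    {"slide":[0,0,0],"dr":[0,0,0]},
    {"slide":[0,0,0],"dr":[0,0,0]}
  ],
  "fingers": 0.9
}}

```text
t: 7.85
tcp_pos: [0.5711, -0.3433, 0.0961]
orientation: [3.141, -0.0, 0.2]
wrist_force: [-0.5, -0.3, 0.9]
opening: 0.506
grip_force: 0.0
```

Call:
{"api": "drive_tool", "payload": {
  "rows": [
    {"slide":[0,0,0],"dr":[0,0,0]},
    {"slide":[0,0,0],"dr":[0,0,0]},
    {"slide":[0,0,0],"dr":[0,0,0]},
    {"slide":[0,0,0],"dr":[0,0,0]},
    {"slide":[0,0,0],"dr":[0,0,0]}
  ]
}}

```text
t: 8.35
tcp_pos: [0.571, -0.3433, 0.0957]
orientation: [3.142, 0.0, 0.2]
wrist_force: [-0.3, 0.7, 0.4]
opening: 0.896
grip_force: 0.0
```

```bash
python3 - <<'E'
from look import *
w=viewer.read_camera('wrist');a=viewer.read_camera('scene')
c=np.hstack([cv2.resize(w,(400,300)),cv2.resize(a[150:384,100:412],(400,300))])
cv2.imwrite('pics/c3.png',c[...,::-1])
E
```

```text
(no output)
```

View pics/c3.png

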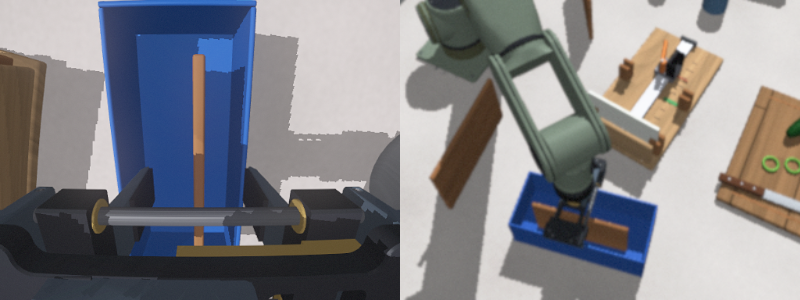

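The board stands upright in the tub at column 198 (wrist half), free of the fingers. Next I withdraw upward.

Call:
{"api": "drive_tool", "payload": {
  "rows": [
    {"slide":[0,0,-0.4],"dr":[0,0,0]},
    {"slide":[0,0,-1.0],"dr":[0,0,0]},
    {"slide":[0,0,-2.0],"dr":[0,0,0]},
    {"slide":[0,0,-3.0],"dr":[0,0,0]},
    {"slide":[0,0,-4.0],"dr":[0,0,0]}
  ],
  "fingers": 1.0
}}

```text
t: 8.95
tcp_pos: [0.5708, -0.3431, 0.2573]
orientation: [3.142, 0.0, 0.2]
wrist_force: [0.3, -1.2, -0.3]
opening: 1.0
grip_force: 0.0
```

Call:
{"api": "drive_tool", "payload": {
  "rows": [
    {"slide":[0.2,-1.2,0],"dr":[0,0,-1.5]},
    {"slide":[0.4,-2.4,0],"dr":[0,0,-3]},
    {"slide":[0.7,-3.6,0],"dr":[0,0,-4.5]},
    {"slide":[0.9,-4.8,0],"dr":[0,0,-6]},
    {"slide":[1.2,-6.0,0],"dr":[0,0,-7.5]}
  ]
}}

```text
t: 9.45
tcp_pos: [0.5697, -0.0967, 0.256]
orientation: [3.141, -0.0, 0.86]
wrist_force: [1.0, -0.1, 1.1]
opening: 1.002
grip_force: 0.0
```

Call:
{"api": "drive_tool", "payload": {
  "rows": [
    {"slide":[0.8,-0.7,0],"dr":[0,0,-1.5]},
    {"slide":[1.7,-1.5,0],"dr":[0,0,-3]},
    {"slide":[2.6,-2.3,0],"dr":[0,0,-4.5]},
    {"slide":[3.5,-3.1,0],"dr":[0,0,-6]},
    {"slide":[4.2,-3.8,0],"dr":[0,0,-7.1]}
  ]
}}

```text
t: 9.95
tcp_pos: [0.5656, 0.1306, 0.2558]
orientation: [3.141, -0.0, 1.48]
wrist_force: [0.9, -0.3, 0.9]
opening: 0.998
grip_force: 0.0
```

Call:
{"api": "drive_tool", "payload": {
  "rows": [
    {"slide":[0.8,0,0],"dr":[0,0,0]},
    {"slide":[0.9,0,0],"dr":[0,0,0]},
    {"slide":[0.9,0,0],"dr":[0,0,0]}
  ]
}}

```text
t: 10.25
tcp_pos: [0.5692, 0.1645, 0.2555]
orientation: [-3.141, 0.001, 1.476]
wrist_force: [-0.6, 0.4, -0.3]
opening: 0.999
grip_force: 0.0
```

```bash
python3 - <<'E'
from look import *
s=observe();print(s['tcp_pos'],s['orientation'])
w=viewer.read_camera('wrist');b=viewer.read_camera('top');np.save('w4.npy',w);np.save('top4.npy',b);np.save('s4.npy',np.r_[s['tcp_pos'],s['orientation']])
cv2.imwrite('pics/w4.png',cv2.resize(w[...,::-1],(800,600)))
E
```

```text
[0.56922991 0.16450343 0.25553052] [-3.14142802e+00  6.60638809e-04  1.47618290e+00]
```

View pics/w4.png

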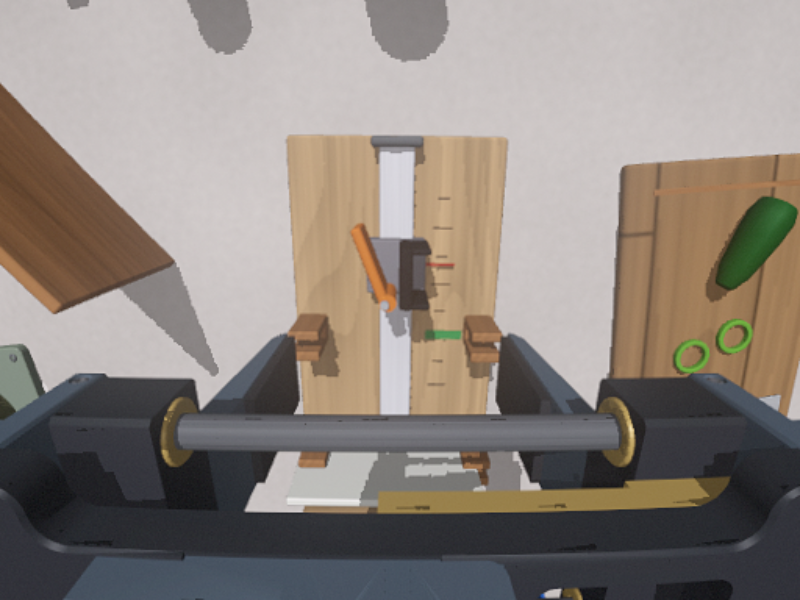

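The wrist view looks along the rail. The band is at (443,335), the pointer tip at (453,265), the plate at (406,275) with ribs towards +column, the lever tip at (357,228) and the base corners at (288,136) and (507,138).

```bash
python3 - <<'E'
from look import *
np.set_printoptions(precision=4,suppress=True)
w=np.load('w4.npy');h=cv2.cvtColor(w,cv2.COLOR_RGB2HSV);q=.64
def cen(lo,hi,box):
    x0,y0,x1,y1=box;m=cv2.inRange(h,lo,hi)[y0:y1,x0:x1];ys,xs=np.nonzero(m);return [xs.mean()+x0,ys.mean()+y0],len(xs),(xs.min()+x0,xs.max()+x0,ys.min()+y0,ys.max()+y0)
g=cen((45,80,40),(85,255,255),(265,200,305,230));r=cen((0,120,80),(7,255,255),(268,160,300,180));print(g,r)
pts={'band':(g[0],.018),'pointer':(r[0],.023)}
for n,p,z in(('c0',(288,136),.018),('c1',(507,138),.018),('railL',(380,170),.03),('railR',(413,170),.03),('tip',(357,228),.09),('pl_far',(424,241),.098),('pl_near',(426,309),.098),('pl_in',(401,275),.098),('pl_ou',(414,275),.098)):pts[n]=((p[0]*q,p[1]*q),z)
yaw=1.471
for k,(p,z) in pts.items():pts[k]=onz('wrist',[p],z)[0]
d=pts['c1']-pts['c0'];print('yaw -y edge',np.arctan2(d[1],d[0]),np.linalg.norm(d))
yaw=np.arctan2(d[1],d[0])+np.pi/2;xd=np.array([np.cos(yaw),np.sin(yaw)]);yd=np.array([-xd[1],xd[0]])
O=(pts['c0']+pts['c1'])[:2]/2-.2*xd;print('rack',O,yaw)
for k,P in pts.items():print(k,P,(P[:2]-O)@xd,(P[:2]-O)@yd)
b=np.load('top4.npy');hb=cv2.cvtColor(b,cv2.COLOR_RGB2HSV)
E
```

```text
([np.float64(283.43636363636364), np.float64(213.96363636363637)], 110, (np.int64(272), np.int64(294), np.int64(212), np.int64(216))) ([np.float64(280.42857142857144), np.float64(168.85714285714286)], 21, (np.int64(273), np.int64(290), np.int64(168), np.int64(169)))
yaw -y edge -0.10508088974652438 0.21504193291299836
rack [0.5601 0.0847] 1.4657154370483723
band [0.6116 0.0725 0.018 ] -0.006726504570331965 -0.052516149035871984
pointer [0.6113 0.154  0.023 ] 0.07429922026358868 -0.04370412456751324
c0 [0.4741 0.2948 0.018 ] 0.2 0.10752096645649924
c1 [0.688  0.2723 0.018 ] 0.2 -0.10752096645649911
railL [0.561  0.2534 0.03  ] 0.16791538743264087 0.016733136628425897
railR [0.5929 0.2503 0.03  ] 0.16819087429571988 -0.01525751150652705
tip [0.5384 0.2066 0.09  ] 0.11897095256702736 0.034270292954497066
pl_far [0.5946 0.191  0.098 ] 0.10943117282921598 -0.02323418347509077
pl_near [0.5917 0.1303 0.098 ] 0.04873296961838735 -0.026688325880348276
pl_in [0.5724 0.1634 0.098 ] 0.07961747105532362 -0.004031937738035795
pl_ou [0.5837 0.1623 0.098 ] 0.07971963213010055 -0.015339146812611976
```

Call:
{"api": "drive_tool", "payload": {
  "rows": [
    {"slide":[-0.1,-0.3,1],"dr":[0,0,0.1]},
    {"slide":[-0.1,-0.3,2],"dr":[0,0,0.1]},
    {"slide":[-0.1,-0.3,3.0],"dr":[0,0,0.1]},
    {"slide":[-0.1,-0.3,3.5],"dr":[0,0,0.1]},
    {"slide":[-0.1,-0.3,3.5],"dr":[0,0,0.1]}
  ],
  "fingers": 0.75
}}

```text
t: 10.85
tcp_pos: [0.5548, 0.1588, 0.1127]
orientation: [-3.135, 0.003, 1.464]
wrist_force: [-0.1, -0.1, 0.1]
opening: 0.752
grip_force: 0.0
```

```bash
python3 - <<'E'
from look import *
s=observe();print(s['tcp_pos'],s['orientation'])
w=viewer.read_camera('wrist');np.save('w5.npy',w)
cv2.imwrite('pics/w5.png',cv2.resize(w[100:340,100:420][...,::-1],(800,600)))
E
```

```text
[0.55475416 0.15879616 0.1126749 ] [-3.13497112e+00  3.01539779e-03  1.46364994e+00]
```

View pics/w5.png

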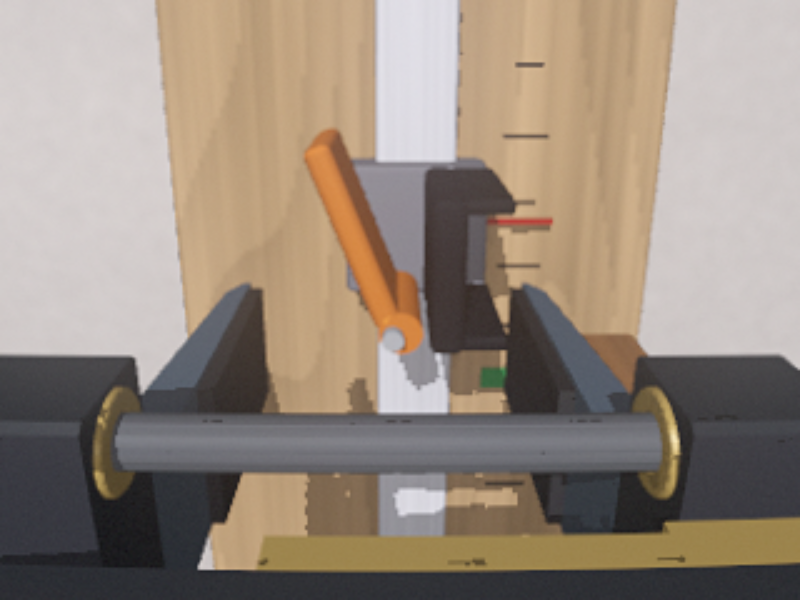

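The close view shows fingertip far corners at (265,288) and (515,285). The plate top spans rows 170 to 350 at column 428, with its outer face at about column 466.

```bash
python3 - <<'E'
from look import *
np.set_printoptions(precision=4,suppress=True)
from scipy.spatial.transform import Rotation as Ro
s=observe();R=Ro.from_euler('xyz',s['orientation']).as_matrix()
f=lambda p:(100+p[0]/2.5,100+p[1]/2.5)
for n,p,z in(('fL',(265,288),s['tcp_pos'][2]),('fR',(513,285),s['tcp_pos'][2]),('pl far',(428,170),.098),('pl near',(430,350),.098),('ribfar tip',(513,210),.098),('ribnear tip',(506,348),.098),('face',(466,240),.098),('pointer',(552,222),.023),('levtip',(313,155),.09),('band',(493,378),.018)):
    P=onz('wrist',[f(p)],z)[0];print(n,P,'tool',(R.T@(P-s['tcp_pos']))[:2])
print(s['q'][5])
E
```

```text
fL [0.5193 0.1699 0.115 ] tool [ 0.0064 -0.0381]
fR [0.5968 0.1628 0.115 ] tool [0.0075 0.0397]
pl far [0.5741 0.1984 0.098 ] tool [0.0406 0.0134]
pl near [0.5693 0.1343 0.098 ] tool [-0.0237  0.0154]
ribfar tip [0.6008 0.1822 0.098 ] tool [0.0273 0.0417]
ribnear tip [0.5959 0.1322 0.098 ] tool [-0.0229  0.0422]
face [0.5847 0.1735 0.098 ] tool [0.0169 0.0265]
pointer [0.6306 0.1532 0.023 ] tool [0.0018 0.0746]
levtip [0.5368 0.2059 0.09  ] tool [ 0.044  -0.0245]
band [0.6003 0.0744 0.018 ] tool [-0.0798  0.0529]
0.3666188914580573
```

```bash
python3 - <<'E'
from look import *
s=observe();print(s['tcp_pos'],s['orientation'])
E
```

```text
[0.55651014 0.15949205 0.11497271] [-3.13931769e+00  1.23657381e-03  1.46381198e+00]
```

Call:
{"api": "drive_tool", "payload": {
  "rows": [
    {"slide":[0.1,0.05,0.2],"dr":[0,0,0]},
    {"slide":[0.1,0.05,0.5],"dr":[0,0,0]},
    {"slide":[0.1,0.05,0.9],"dr":[0,0,0]},
    {"slide":[0.1,0.05,1.3],"dr":[0,0,0]},
    {"slide":[0.1,0.05,1.5],"dr":[0,0,0]}
  ]
}}

```text
t: 11.4
tcp_pos: [0.559, 0.1647, 0.0546]
orientation: [-3.141, 0.001, 1.466]
wrist_force: [0.3, 0.2, 0.1]
opening: 0.749
grip_force: 0.0
```

Call:
{"api": "drive_tool", "payload": {
  "rows": [
    {"slide":[-0.1,0,0],"dr":[0,0,0]},
    {"slide":[-0.2,0,0],"dr":[0,0,0]},
    {"slide":[-0.3,0,0],"dr":[0,0,0]}
  ]
}}

```text
t: 11.7
tcp_pos: [0.5587, 0.1534, 0.0564]
orientation: [3.14, -0.002, 1.465]
wrist_force: [-0.1, 3.7, -2.3]
opening: 0.755
grip_force: 1.6
```

Call:
{"api": "drive_tool", "payload": {
  "rows": [
    {"slide":[-0.3,0,0],"dr":[0,0,0]},
    {"slide":[-0.7,0,0],"dr":[0,0,0]},
    {"slide":[-1.1,0,0],"dr":[0,0,0]},
    {"slide":[-1.4,0,0],"dr":[0,0,0]},
    {"slide":[-1.5,0,0],"dr":[0,0,0]}
  ]
}}

```text
t: 12.2
tcp_pos: [0.5521, 0.0915, 0.0562]
orientation: [3.141, 0.0, 1.464]
wrist_force: [1.6, 2.7, 1.0]
opening: 0.754
grip_force: 1.6
```

Call:
{"api": "drive_tool", "payload": {
  "rows": [
    {"slide":[0,0,0],"dr":[0,0,0]},
    {"slide":[0,0,0],"dr":[0,0,0]}
  ]
}}

```text
t: 12.4
tcp_pos: [0.5517, 0.0926, 0.0558]
orientation: [-3.141, 0.001, 1.465]
wrist_force: [-0.1, 0.1, -1.1]
opening: 0.753
grip_force: 0.0
```

```bash
cat > meas.py <<'E'
from look import *
s=observe();w=viewer.read_camera('wrist');np.save('w6.npy',w)
h=cv2.cvtColor(w,cv2.COLOR_RGB2HSV)
for n,lo,hi,z in(('band',(45,80,40),(85,255,255),.018),('ptr',(0,120,60),(7,255,255),.023)):
    m=cv2.inRange(h,lo,hi);m[:120]=0;m[:,:240]=0;m[:,340:]=0
    k,l,st,c=cv2.connectedComponentsWithStats(m)
    for i in range(1,k):
        if st[i,4]>8:
            P=onz('wrist',[c[i]],z)[0];xd=np.array([.105,.9945]);print(n,st[i],c[i].round(1),P.round(4),'along',round(float((P[:2]-s['tcp_pos'][:2])@xd),4))
print(s['tcp_pos'])
cv2.imwrite('pics/w6.png',cv2.resize(w[130:322,200:456][...,::-1],(800,600),interpolation=cv2.INTER_CUBIC))
E
python3 meas.py
```

```text
band [313 213  27  11 209] [329.2 217.5] [0.6207 0.0746 0.018 ] along -0.0107
band [299 214  10   9  52] [301.8 217.5] [0.5949 0.0774 0.018 ] along -0.0106
ptr [317 205  14   3  42] [323.5 206. ] [0.6144 0.0887 0.023 ] along 0.0027
[0.55169629 0.09258317 0.05577928]
```

Call:
{"api": "drive_tool", "payload": {
  "rows": [
    {"slide":[-0.1,0,0],"dr":[0,0,0]},
    {"slide":[-0.2,0,0],"dr":[0,0,0]},
    {"slide":[-0.3,0,0],"dr":[0,0,0]},
    {"slide":[-0.33,0,0],"dr":[0,0,0]},
    {"slide":[-0.33,0,0],"dr":[0,0,0]}
  ]
}}

```text
t: 12.95
tcp_pos: [0.5504, 0.0798, 0.0557]
orientation: [-3.142, 0.0, 1.465]
wrist_force: [-0.2, 1.8, -0.3]
opening: 0.751
grip_force: 0.9
```

```bash
python3 meas.py
```

```text
band [300 201  40  10 221] [324.9 206.5] [0.6156 0.0731 0.018 ] along 0.0001
ptr [317 204  14   2  28] [323.5 204.5] [0.6131 0.0771 0.023 ] along 0.0039
[0.55044821 0.07982432 0.05571636]
```

View pics/w6.png

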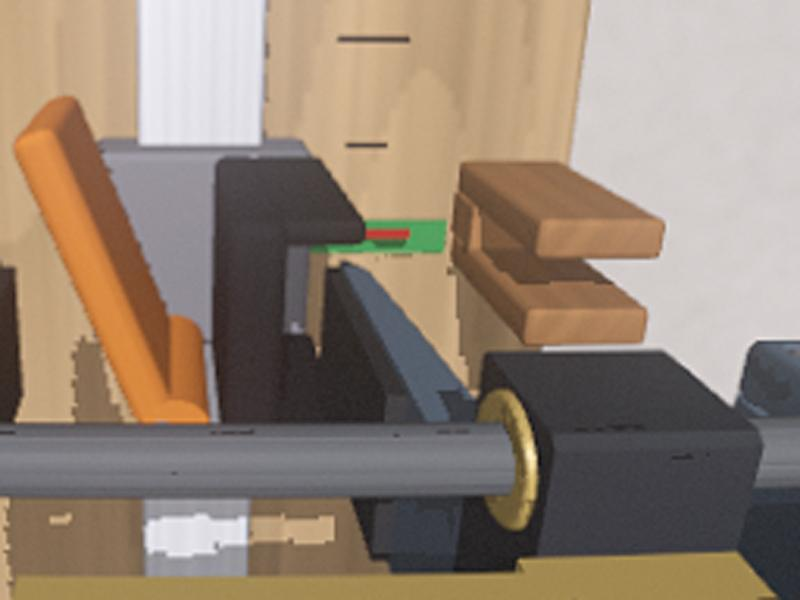

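The pointer (row 233 of the crop) lies inside the band (rows 220–252), about 3 mm off centre; the lever is still open. One small push remains.

Call:
{"api": "drive_tool", "payload": {
  "rows": [
    {"slide":[-0.04,0,0],"dr":[0,0,0]},
    {"slide":[-0.08,0,0],"dr":[0,0,0]},
    {"slide":[-0.08,0,0],"dr":[0,0,0]},
    {"slide":[-0.08,0,0],"dr":[0,0,0]},
    {"slide":[-0.08,0,0],"dr":[0,0,0]}
  ]
}}

```text
t: 13.5
tcp_pos: [0.5501, 0.0767, 0.0557]
orientation: [-3.142, 0.0, 1.466]
wrist_force: [0.1, 2.7, -1.2]
opening: 0.754
grip_force: 1.0
```

```bash
python3 meas.py
```

```text
band [315 197  25  11 188] [329.3 200.8] [0.6195 0.0752 0.018 ] along 0.0058
band [317 207  13   1  13] [323. 207.] [0.6135 0.0697 0.018 ] along -0.0003
ptr [317 204  14   2  28] [323.5 204.5] [0.6128 0.074  0.023 ] along 0.0039
[0.55013271 0.07673326 0.05569251]
```

Call:
{"api": "drive_tool", "payload": {
  "rows": [
    {"slide":[0,0.06,0],"dr":[0,0,0]},
    {"slide":[0,0.12,0],"dr":[0,0,0]},
    {"slide":[0,0.12,0],"dr":[0,0,0]},
    {"slide":[0,0.12,0],"dr":[0,0,0]}
  ],
  "fingers": 0.55,
  "newtons": 15
}}

```text
t: 13.95
tcp_pos: [0.5547, 0.0763, 0.0557]
orientation: [-3.141, 0.0, 1.466]
wrist_force: [-0.4, 1.8, 0.3]
opening: 0.549
grip_force: 1.3
```

```bash
python3 meas.py
```

```text
band [308 197  30  11 251] [324.3 201.2] [0.6194 0.0748 0.018 ] along 0.0053
ptr [309 204  17   2  34] [317.  204.5] [0.6115 0.0742 0.023 ] along 0.0039
[0.55472742 0.07629907 0.05572938]
```

Call:
{"api": "drive_tool", "payload": {
  "rows": [
    {"slide":[0,0.05,0],"dr":[0,0,0]},
    {"slide":[0,0.08,0],"dr":[0,0,0]},
    {"slide":[0,0.08,0],"dr":[0,0,0]},
    {"slide":[0,0.08,0],"dr":[0,0,0]}
  ],
  "fingers": 0.42,
  "newtons": 25
}}

```text
t: 14.4
tcp_pos: [0.5563, 0.0762, 0.0551]
orientation: [-3.138, 0.0, 1.465]
wrist_force: [-3.7, 2.9, 0.2]
opening: 0.42
grip_force: 2.0
```

```bash
python3 meas.py
```

```text
band [305 198  32  10 231] [322.7 201.8] [0.6192 0.0747 0.018 ] along 0.0051
ptr [307 204  18   3  50] [315. 205.] [0.611  0.0742 0.023 ] along 0.0037
[0.55629774 0.07624597 0.05510116]
```

Call:
{"api": "drive_tool", "payload": {
  "rows": [
    {"slide":[0,0.04,0],"dr":[0,0,0]},
    {"slide":[0,0.06,0],"dr":[0,0,0]},
    {"slide":[0,0.06,0],"dr":[0,0,0]},
    {"slide":[0,0.06,0],"dr":[0,0,0]},
    {"slide":[0,0.06,0],"dr":[0,0,0]}
  ],
  "fingers": 0,
  "newtons": 25
}}

```text
t: 14.95
tcp_pos: [0.5585, 0.0762, 0.0551]
orientation: [-3.137, -0.0, 1.465]
wrist_force: [-3.8, 3.3, 0.2]
opening: 0.322
grip_force: 25.0
```

```bash
python3 meas.py
```

```text
band [301 198  34  10 241] [319.7 201.4] [0.6185 0.0753 0.018 ] along 0.0054
ptr [303 205  19   2  38] [312.  205.5] [0.6103 0.0739 0.023 ] along 0.0032
[0.55848657 0.07615735 0.0550645 ]
```

View pics/w6.png

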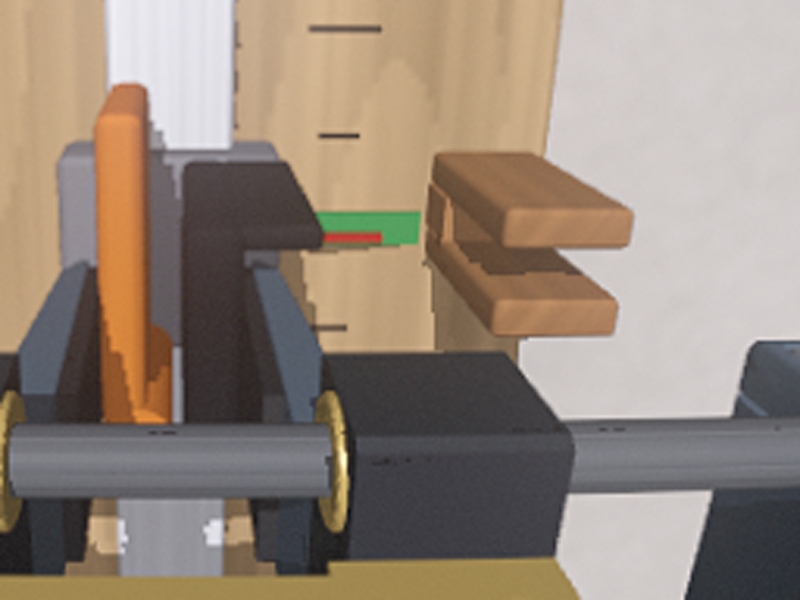

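The lever lies parallel to the plate with both fingers on it, and the pointer is in the band (row 237 of band rows 211–245, near centre after height correction). Last come a numeric check of the board and a settle.

Call:
{"api": "drive_tool", "payload": {
  "rows": [
    {"slide":[0,0,0],"dr":[0,0,0]},
    {"slide":[0,0,0],"dr":[0,0,0]},
    {"slide":[0,0,0],"dr":[0,0,0]}
  ]
}}

```text
t: 15.3
tcp_pos: [0.5584, 0.0761, 0.055]
orientation: [-3.137, 0.0, 1.465]
wrist_force: [-4.8, 3.4, -0.5]
opening: 0.321
grip_force: 25.0
```

```bash
python3 - <<'E'
from look import *
a=viewer.read_camera('scene');h=cv2.cvtColor(a,cv2.COLOR_RGB2HSV)
m=cv2.inRange(h,(3,90,50),(18,255,255));m[:270]=0;m[:,:184]=0;m[:,300:]=0
k,l,st,c=cv2.connectedComponentsWithStats(m)
for i in range(1,k):
    if st[i,4]>40:print(st[i],c[i])
ys,xs=np.nonzero(m);i=np.argmin(xs);j=np.argmax(xs);print(onz('scene',[[xs[i],ys[xs==xs[i]].min()],[xs[j],ys[xs==xs[j]].min()]],.135).round(3))
E
```

```text
[276 270  24  11 145] [290.86206897 273.51724138]
[ 203  308   75   37 1237] [240.99191593 326.17299919]
[[ 0.474 -0.364  0.135]
 [ 0.658 -0.14   0.135]]
```

```bash
python3 -c "
from station import robot
print(robot.close_job())"
```

```text
the job is handed in; nothing more can be done
None
```

The job is handed in, with no verdict shown: the brown board stands free in the blue tub, the pointer is within about 2 mm of the band's centre, and the lever is shut with plate and lever gripped at 25 N.

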